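Discard the spent vial and hold the sharps-jar lid half closed

ROBOT

A 7-joint arm with a two-finger parallel gripper is mounted at the origin on the work surface. World frame = base frame: x ahead of the robot, y to its left, z up, the work surface at z = 0. Lengths are in m, angles in rad, forces in N, time in s.
With the tool pointing down it reaches from about 0.35 to 0.9 m from the base axis. Payload 8.1 kg.
Tool frame: the origin (TCP) lies on the centre line of the jaws, within the pads' length; the fingertips stand ahead of it and the grasp point (between the pads) lies 6 mm ahead of it (bot.finger_overhang is the z of the fingertips in the tool frame, in m); z points along the fingers, x is the direction in which the jaws open and shut, and the axes are right-handed (so a half turn about z gives the same grasp; the last joint's range is limited). The gripper opens to 85 mm and grips with 20 to 120 N. Pads are 22 mm wide; open, the fingers measure 114 mm over their backs; the gripper's body (76 mm by 85 mm) begins 54 mm behind the grasp point. The pads swing forward as they close: fully open they stand 13 mm farther back than shut.
Start: joints at [1.202, 0.434, 0.025, 1.573, -0.012, 1.134, -0.075], TCP at [0.164, -0.603, 0.256] pointing down, gripper open.
Joint ranges: [-2.62, 2.62], [-0.44, 2.09], [-1.27, 1.32], [0.08, 2.57], [-1.32, 4.46], [0.12, 2], [-2.74, 2.74]. Speed limits (rad/s): [2.22, 2.22, 3.01, 3.01, 3.14, 3.14, 3.14].

INTERFACE

Orientations are given as a unit quaternion [x, y, z, w].
In Python, from station import bot gives the robot as it stands. The module is installed in compiled form; this text tells all that it offers.
- The arm moves only by the shell command python3 -m jog 'ROWS' [OPENING] [FORCE]. ROWS is JSON, a list of rows, each a list of 2 entries, a list of its own where there are three numbers: the shift along the tool's x, y, z in cm, then the turn, a rotation vector about the tool's x, y, z in degrees. In form: [[[tx, ty, tz], [ax, ay, az]], ...]. A call has exactly 8 rows; each row shifts and turns the commanded pose from where the row before left it, along the tool's axes as they then stand; what a row does not reach is not made up. A row lasts 1/12 s, in which the tool goes at most 41.7 mm and 7.16 degrees, less where a joint would pass 70% of its speed; a pose out of reach is approached as far as the arm can. A call is refused whole if a number of a shift passes 4.17 or a number of a turn 7.16, either way. A call with a gripper value outside its range is refused whole. OPENING is the finger opening in cm, from 0 to 8.54, set as the call begins (- or left out, the last holds). The fingers move at their own pace and stop on an object; FORCE is the grip in N (left out, the last holds). Time passes only in rows, so rows that do not move let the fingers close, or fill a call up. It gives the time, the measured TCP pose, the force and the opening at its end, in the units of the state.
- bot.observe(): the state, without advancing time (a new reading comes with each control period).
- bot.camera(name): name is "scene" or "top" or "wrist"; returns a dict with "pixels" (480x640x3 uint8, red, green, blue), "fx", "fy", "cx", "cy" (pixels), "xyz" and "attitude" of the camera in the world. Camera axes: x right, y down, z forward; pixel columns grow to the right and rows downward; lengths in m; the calibration is good to about 2 mm. A picture is of the moment at which its call begins. There is no depth.
- bot.sign_off(): hands the job in, once; it reports no verdict.
The state is a dict: "t": time; "joint_pos": joint angles; "joint_vel": joint speeds; "tau": joint torques, N m; "ee_pos": TCP position; "eef_rot": TCP orientation; "force": force on the tool from outside, world axes, zero at the start; "ft_torque": the same for the moment, N m; "width": finger opening in m.
Only numpy, scipy, OpenCV 4.12 (cv2) and the standard library are available. Lean on these libraries where they do the work, as an engineer would, in place of code of your own. Each camera call takes 0.05 s, during which the arm holds its last target. There are 200 camera calls.

TASK

Drop the small spent vial into the open sharps jar, then fit the jar's bayonet lid with its lugs down through the two slots and turn it clockwise half way to the lock, pointer at the single-bar half-closed mark, against the sprung latch. Do not let it click: the click seals the jar for good, and the radiographer still has to check it. Finish while still gripping the lid and holding it there, as it springs back if let go; leave the other things on the desk alone.

Things in the scene. Friction and masses are not known exactly. Their poses are not given: they have to be found in the camera images.
- jar: Round plastic sharps jar, open on top, clamped in a steel bracket (base plate 150 x 120 mm) screwed to the desk: it neither shifts nor turns. Origin: under its centre, on the desk; z up. Body 104 mm across, collar 108 mm, rim 118 mm above the origin, inner floor 8 mm above it. Two latch housings stand out of the collar to 70 mm radius, flush with the rim, 25 degrees clockwise of the slots.
- jar_mouth (a point): Centre of the jar's mouth at rim height (118 mm above the desk). The mouth is 80 mm across inside a 4 mm thick flange; the groove under the flange reaches to radius 48 mm. The flange has two slots 18 mm wide, at the jar's +x and -x sides, where the lid's lugs go down. The lid goes in with its x axis along the jar's x axis, either way round, give or take 4 degrees.
- jar_slot (a point): On the jar's collar top at its +x slot, 51 mm from the axis, at a wide black mark; another at the -x slot. From here the fitted lid turns clockwise seen from above: free to about 15 degrees, then two sprung latch fingers push back (about 0.15 N m at 25 degrees). Let go, it springs back to 15 or less. Counter-clockwise it is stopped at about 5 degrees.
- jar_half (a point): On the collar top at the half-closed mark, a single thin black bar 25 degrees clockwise of the +x slot, 51 mm from the axis (another half a turn away). The lid is half closed when the pointer at one end of its bar is here, i.e. its x axis is 25 degrees clockwise of the jar's x axis.
- jar_lock (a point): On the collar top at the lock mark, two thin black bars, 50 degrees clockwise of the +x slot (another half a turn away). From about 32 degrees of turn the latch fingers slip along the lugs and push back little; at 46 to 49 they snap in behind them: the click, which cannot be undone. An end stop follows at about 57 degrees.
- lid: Plastic bayonet lid (about 70 g) lying on the desk, grip up, loose, the same after half a turn. Origin: centre of its underside (foot of the plug); z up. Plug 75 mm across, 12 mm deep, foot chamfered; above it a disc 94 mm across, 12 to 16 mm above the origin. Seated, the disc rests on the jar's rim, the origin 106 mm above the jar's, with 1.5 mm of play upward and 2.5 mm sideways.
- lid_grip (a point): Centre of the lid's upright grip bar, 31 mm above the lid's origin. The bar is 62 mm long along the lid's x axis, 16 mm thick along y and stands 16 to 46 mm above the origin; pinch it across y. A black pointer line on the disc lies at each end of the bar.
- lid_lug (a point): Middle of the lug on the lid's +x side, under one end of the bar, 3.75 mm above the lid's origin; the other is opposite on -x. Each lug is 12 mm wide, 5.5 mm high and reaches out to radius 45.5 mm.
- vial: Small spent amber glass vial with a metal cap, standing upright on the desk, loose, 35 g: body 28 mm across up to 40 mm, cap 20 mm across, 58 mm tall. Origin: centre of its underside as it stands; z towards the cap.
- vial_mid (a point): The middle of the vial, on its axis, 29 mm above its underside.
- contrast: Tall contrast-medium bottle, 58 mm across and about 125 mm tall, upright, loose; to be left alone. Origin: centre of its underside.
- water: Drinking-water bottle, 64 mm across and 198 mm tall, upright, loose; to be left alone. Origin: centre of its underside.
- phone: Mobile phone lying flat, 150 mm (x) by 72 mm (y) by 9 mm; to be left alone. Origin: centre of its underside.
- mouse: Computer mouse, 104 mm (x) by 60 mm (y) by 34 mm tall; to be left alone. Origin: centre of its underside.
Not all that is in view belongs to the job. Of the things that look like the lid, take the one that is farthest to the robot's right at the start.

How it is judged:
On the way, in this order (a step that is already met when the one before it is completed fails the run):
1. the vial lies in the jar, let go, and the lid is not on yet (z of vial_mid in the frame of jar below 0.08 m and horizontal distance between vial_mid and jar below 0.045 m and contact force between the fingers and vial below 0.1 N and horizontal distance between lid and jar above 0.08 m), for 0.2 s.
2. the lid is down in the mouth with its lugs through the slots, not yet turned to half (horizontal distance between lid and jar below 0.006 m and z of lid in the frame of jar below 0.1082 m and angle between the x axis of lid and the x axis of jar, either way round below 0.27 rad).
At the end, for the whole second after the job is handed in: The vial is in the jar; the lid is seated on the rim (within 2.5 mm of height, 6 mm of centre and 4 degrees of level) with its lugs under the flange, turned clockwise 25 degrees from the slots, give or take 7, still, and gripped by the fingers with more than 2 N; the latch has not clicked (z of vial_mid in the frame of jar below 0.08 m and horizontal distance between vial_mid and jar below 0.045 m and horizontal distance between lid and jar below 0.006 m and z of lid in the frame of jar between 0.104 and 0.1085 m and angle between lid's own z axis and vertical below 0.07 rad and angle between the x axis of lid and the x axis of jar, either way round between 0.314 and 0.559 rad and angular speed of lid below 0.1 rad/s and contact force between the fingers and lid above 2 N); the arm keeps its last pose, push and grip.
It fails at once if the lid was turned into the lock click (horizontal distance between lid and jar below 0.01 m and z of lid in the frame of jar below 0.11 m and angle between the x axis of lid and the x axis of jar, either way round above 0.8 rad).
It fails at once if a bystander was moved more than 3 cm or knocked over (distance of any of contrast, water, phone, mouse from where it was at the start of the episode above 0.03 m or angle between any of contrast, water's own z axis and vertical above 0.5 rad).
It also fails if it takes over 61 s, if anything falls off the work surface, if the arm or the gripper's body presses on something with over 40 N, if the wrist force passes 120 N, or if a joint passes its speed limit or range.

## Working session

There is one attempt and no reset: what is moved stays moved. The work goes in short steps, Python scripts to look and compute and a shell command to move; the robot and the scene stay as the last step left them, time stands still between calls to the robot, and variables do not carry over. Pictures are saved under pics/ and viewed, about 8 in all and at most 12, crops included, and the job is handed in when it is done.

```bash
mkdir -p pics; python3 - <<'E'
from station import bot
import cv2
s=bot.observe(); print({k:(v if not hasattr(v,'tolist') else [round(x,3) for x in v.tolist()]) for k,v in s.items()}, bot.finger_overhang)
for n in ("scene","top"):
    c=bot.camera(n); cv2.imwrite(f"pics/{n}0.png",c["pixels"][:,:,::-1]); print(n,c["fx"],c["cx"],c["cy"],c["xyz"],c["attitude"])
E
```

```text
{'t': 0.0, 'joint_pos': [1.202, 0.435, 0.025, 1.574, -0.012, 1.134, -0.075], 'joint_vel': [-0.0, 0.001, 0.001, 0.0, 0.002, -0.0, 0.002], 'tau': [0.001, -67.046, 1.025, -31.621, 0.016, 0.013, -0.0], 'ee_pos': [0.164, -0.603, 0.256], 'eef_rot': [0.795, -0.607, -0.001, -0.0], 'force': [0.439, 0.104, -0.554], 'ft_torque': [-0.011, 0.007, -0.015], 'width': 0.08555551846486997} 0.025
scene 528.4521170899033 317.58673906449627 235.6413405780072 [1.04557182 0.30301136 1.06082683] [ 0.48107717  0.84005491 -0.21762372 -0.12454885]
top 573.5245138474428 333.03391725334603 236.6283440670276 [0.43890126 0.01685598 1.60527165] [ 0.70846226 -0.70454646  0.02782742 -0.03035048]
```

View pics/top0.png

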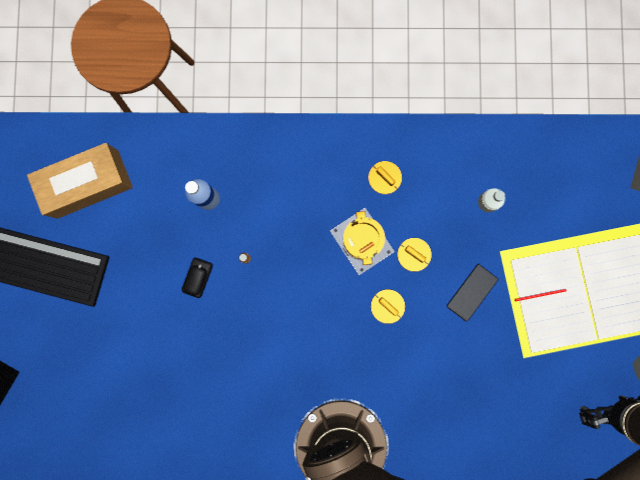

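View pics/scene0.png

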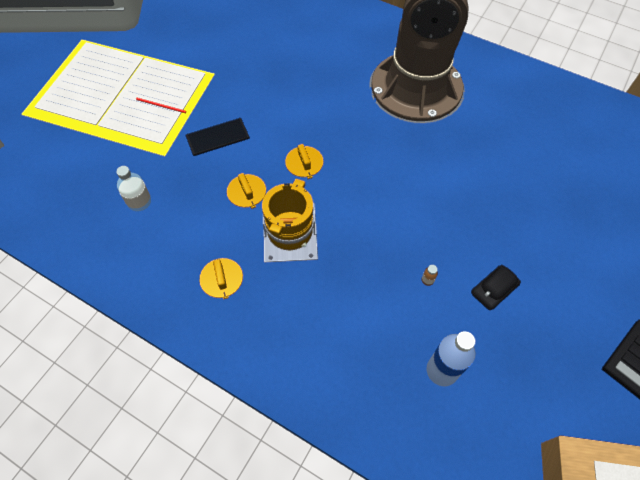

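The top view shows three lids at (385,178), (415,254) and (388,306). The target is the rightmost, (415,254). The jar is at (363,239), the vial at (244,258), the mouse at (197,277) and the phone at (472,292).

```bash
cat > h.py <<'E'
import numpy as np, cv2, pickle
from scipy.spatial.transform import Rotation as R
def grab(n):
    from station import bot
    c=bot.camera(n); return c
def ray(c,u,v,z):
    d=R.from_quat(c["attitude"]).as_matrix()@np.array([(u-c["cx"])/c["fx"],(v-c["cy"])/c["fy"],1.])
    p=np.array(c["xyz"]); return p+d*(z-p[2])/d[2]
def proj(c,P):
    q=R.from_quat(c["attitude"]).as_matrix().T@(np.array(P)-c["xyz"]); return q[0]/q[2]*c["fx"]+c["cx"],q[1]/q[2]*c["fy"]+c["cy"]
def tri(c1,a,c2,b):
    A=[];B=[]
    for c,(u,v) in((c1,a),(c2,b)):
        p=np.array(c["xyz"]);d=ray(c,u,v,0)-p;d/=np.linalg.norm(d);M=np.eye(3)-np.outer(d,d);A.append(M);B.append(M@p)
    return np.linalg.solve(A[0]+A[1],B[0]+B[1])
E
python3 - <<'E'
from h import *
cs={n:grab(n) for n in("top","scene")}; pickle.dump(cs,open("c0.pkl","wb"))
im=cs["top"]["pixels"]; hsv=cv2.cvtColor(im,cv2.COLOR_RGB2HSV)
m=cv2.inRange(hsv,(12,120,90),(35,255,255))
n,l,st,ce=cv2.connectedComponentsWithStats(m)
for i in range(1,n):
    if st[i,4]>30: print(st[i],ce[i],ray(cs["top"],*ce[i],.016))
c=im[195:285,322:442,::-1]; cv2.imwrite("pics/cropT.png",cv2.resize(c,None,fx=6,fy=6,interpolation=cv2.INTER_CUBIC))
a=cs["scene"]["pixels"][130:270,220:330,::-1]; a=cv2.resize(a,None,fx=4,fy=4,interpolation=cv2.INTER_CUBIC)
b=cs["scene"]["pixels"][240:310,400:470,::-1]; b=cv2.resize(b,None,fx=4,fy=4,interpolation=cv2.INTER_CUBIC)
o=np.zeros((560,720,3),np.uint8);o[:,:440]=a;o[:280,440:]=b
d=im[240:275,230:265,::-1];o[280:,440:]=cv2.resize(d,(280,280),interpolation=cv2.INTER_CUBIC)
cv2.imwrite("pics/cropS.png",o)
E
```

```text
[  71    0  100   92 7217] [120.26215879  44.44949425] [1.11879063 0.63524177 0.016     ]
[  28  143   95   72 2802] [ 75.28800857 179.01391863] [0.72839342 0.74756694 0.016     ]
[369 161  33  33 843] [384.68446026 177.08303677] [ 0.73826924 -0.12095326  0.016     ]
[ 344  211   41   54 1389] [363.86177106 237.90856731] [ 0.56687023 -0.0628004   0.016     ]
[ 500  224  140  134 2695] [557.05640074 276.15324675] [ 0.46381626 -0.59627849  0.016     ]
[398 238  33  33 866] [413.98960739 254.0669746 ] [ 0.52268319 -0.20179653  0.016     ]
[371 290  34  34 885] [387.5299435  306.07231638] [ 0.37902354 -0.12816325  0.016     ]
```

View pics/cropT.png

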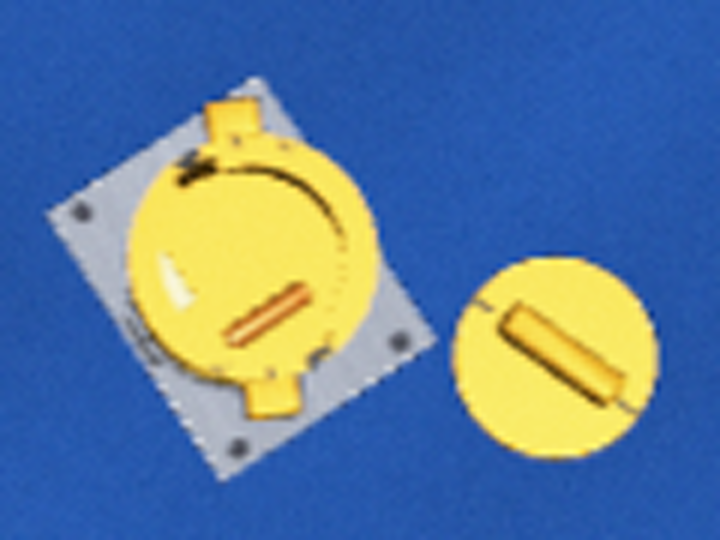

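View pics/cropS.png

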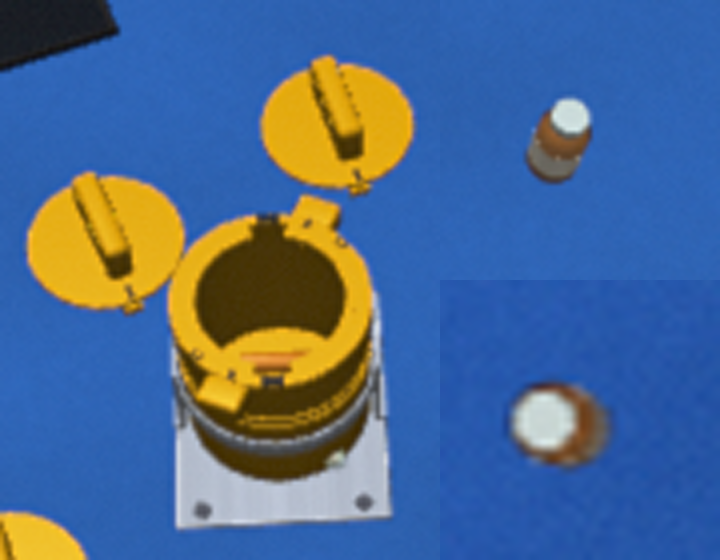

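Crops: jar slot marks are at (197,167) and (320,354) in the top crop, with the single half bars at (236,141) and (271,372) and the housings at (233,118) and (273,400). The lid bar runs between pointers at (482,305) and (632,408). The vial stands upright.

```bash
python3 - <<'E'
from h import *
from scipy.optimize import least_squares
cs=pickle.load(open("c0.pkl","rb")); T,S=cs["top"],cs["scene"]
t=lambda x,y:(322+(x+.5)/6-.5,195+(y+.5)/6-.5)
s=lambda x,y:(220+(x+.5)/4-.5,130+(y+.5)/4-.5)
def fit(c,pts,n):
    W=np.array([ray(c,*p,.118)[:2] for p in pts])
    a=np.radians([0,-25,-50,180,155,130])
    f=lambda q:(np.c_[q[0]+.051*np.cos(a+q[2]),q[1]+.051*np.sin(a+q[2])]-W).ravel()
    r=least_squares(f,[*W.mean(0),.5]);print(n,r.x[:2],np.degrees(r.x[2]),np.round(r.fun.reshape(-1,2)*1e3,1).tolist())
fit(T,[t(*p) for p in[(197,167),(236,141),(285,147),(320,354),(271,372),(217,370)]],"jar top")
fit(S,[s(*p) for p in[(272,380),(232,375),(197,355),(268,222),(307,224),(342,240)]],"jar scene")
# lid: disc centre via masks, pointer ends
for n,c,a,b in(("top",T,t(482,305),t(632,408)),("scene",S,s(78,178) if 0 else None,None)):
    if a is None: continue
    A,B=ray(c,*a,.016),ray(c,*b,.016);d=B-A;print("lid",n,(A+B)/2,np.linalg.norm(d),np.degrees(np.arctan2(d[1],d[0])))
for n,c,box in(("top",T,(230,230,285,440)),("scene",S,(168,222,215,270))):
    im=c["pixels"];hsv=cv2.cvtColor(im,cv2.COLOR_RGB2HSV);m=cv2.inRange(hsv,(12,120,90),(35,255,255))
    if n=="top": x,y,w,h=398,238,33,33
    else: x,y,w,h=226,172,41,37
    m2=np.zeros_like(m);m2[y:y+h,x:x+w]=m[y:y+h,x:x+w]
    cnt=max(cv2.findContours(m2,0,1)[0],key=cv2.contourArea);h_=cv2.convexHull(cnt)
    W=np.array([ray(c,*p[0],.016)[:2]for p in h_],np.float32);print("disc",n,cv2.minEnclosingCircle(W),cv2.fitEllipse(W))
# vial
for n,c,x,y,w,h in(("top",T,230,240,35,35),("scene",S,415,255,30,40)):
    p=c["pixels"][y:y+h,x:x+w].astype(int);m=((p.min(2)>165)).astype(np.uint8);k=cv2.moments(m,True)
    u,v=k["m10"]/k["m00"]+x,k["m01"]/k["m00"]+y;print("cap",n,u,v,k["m00"],ray(c,u,v,.058));
    globals()["q"+n]=(u,v)
print(tri(T,qtop,S,qscene))
print([ (n,ray(T,*p,0)) for n,p in dict(mouse=(197,277),water=(205,195),phone=(472,292)).items()])
E
```

```text
jar top [ 0.55941038 -0.05795977] 33.41426188799982 [[2.9, 3.1], [-0.6, -0.6], [0.3, -1.3], [-1.2, 0.4], [-1.1, -0.2], [-0.3, -1.5]]
jar scene [ 0.56090287 -0.05591239] 33.86929363322706 [[0.3, 1.1], [0.4, -0.0], [-0.0, 0.1], [-1.9, -1.7], [-0.4, 0.1], [1.6, 0.5]]
lid top [ 0.52290635 -0.202936    0.016     ] 0.08361966880915453 -124.40950909250695
disc top ((0.5226717591285706, -0.20186747610569), 0.04626983031630516) ((0.5227946639060974, -0.20181290805339813), (0.09103980660438538, 0.09223639219999313), 63.54766082763672)
disc scene ((0.5199740529060364, -0.18702204525470734), 0.059894803911447525) ((0.5264897346496582, -0.19360730051994324), (0.088846854865551, 0.11709100008010864), 156.60360717773438)
cap top 242.75675675675674 257.2432432432432 37.0 [0.50933876 0.2662119  0.058     ]
cap scene 432.14285714285717 268.57142857142856 56.0 [0.51189701 0.26834975 0.058     ]
[0.50938752 0.26761499 0.05284673]
[('mouse', array([0.45604362, 0.40246229, 0.        ])), ('water', array([0.68744377, 0.38565228, 0.        ])), ('phone', array([ 0.41870948, -0.36479826,  0.        ]))]
```

```bash
cat > go.py <<'E'
import sys,numpy as np
from h import R
from station import bot
def st():
    s=bot.observe();M=R.from_quat(s["eef_rot"]).as_matrix();return s,M
def rep(x=None,y=None,z=None,yaw=None):
    s,M=st();p=np.array(s["ee_pos"]);ya=np.degrees(np.arctan2(M[1,0],M[0,0]))
    print("t %.2f p %s yaw %.2f tilt %.2f w %.4f F %s T %s j %s"%(s["t"],np.round(p,4),ya,np.degrees(np.arccos(-M[2,2])),s["width"],np.round(s["force"],1),np.round(s["ft_torque"],2),np.round(s["joint_pos"],2)))
    if x is not None: print("shift cm (tool axes)",np.round(M.T@(np.array([x,y,z])-p)*100,2), "az deg", None if yaw is None else round((ya-yaw+180)%360-180,2))
if len(sys.argv)>1: rep(*map(float,sys.argv[1:]))
else: rep()
E
python3 -m jog '[[[0,0,-1],[0,0,-5]],[[0,0,-1],[0,0,-5]],[[0,0,-1],[0,0,-5]],[[0,0,-1],[0,0,-5]],[[0,0,-1],[0,0,-5]],[[0,0,-1],[0,0,-5]],[[0,0,-1],[0,0,-5]],[[0,0,-1],[0,0,-5]]]' 8.5 40
python3 go.py 0.47 -0.15 0.34 -34.4
```

```text
t: 0.87
ee_pos: [0.164, -0.6029, 0.3366]
eef_rot: [0.955, -0.297, -0.0, -0.0]
force: [0.7, -0.7, -0.2]
width: 0.0852
t 0.87 p [ 0.164  -0.6029  0.3366] yaw -34.53 tilt 0.03 w 0.0852 F [ 0.7 -0.7 -0.2] T [0.02 0.02 0.04] j [ 1.3   0.39 -0.12  1.44  0.05  1.31  0.58]
shift cm (tool axes) [ -0.47 -54.66  -0.33] az deg -0.13
```

```bash
python3 -m jog '[[[0,-3.4,0],[0,0,0]],[[0,-3.4,0],[0,0,0]],[[0,-3.4,0],[0,0,0]],[[0,-3.4,0],[0,0,0]],[[0,-3.4,0],[0,0,0]],[[0,-3.4,0],[0,0,0]],[[0,-3.4,0],[0,0,0]],[[0,-3.4,0],[0,0,0]]]'
python3 -m jog '[[[0,-3.4,0],[0,0,0]],[[0,-3.4,0],[0,0,0]],[[0,-3.4,0],[0,0,0]],[[0,-3.4,0],[0,0,0]],[[0,-3.4,0],[0,0,0]],[[0,-3.4,0],[0,0,0]],[[0,-3.4,0],[0,0,0]],[[0,0,0],[0,0,0]]]'
python3 go.py 0.51 0.267 0.12; python3 - <<'E'
from h import *
c=grab("wrist");pickle.dump(c,open("w1.pkl","wb"));cv2.imwrite("pics/w1.png",c["pixels"][:,:,::-1]);print(c["fx"],c["xyz"])
E
```

```text
t: 1.53
ee_pos: [0.3198, -0.3781, 0.3363]
eef_rot: [0.954, -0.299, -0.0, 0.0]
force: [0.9, -0.6, -0.2]
width: 0.0848
t: 2.2
ee_pos: [0.4583, -0.1774, 0.3366]
eef_rot: [0.956, -0.295, 0.001, -0.002]
force: [-0.1, 0.2, 0.1]
width: 0.0852
t 2.20 p [ 0.4583 -0.1774  0.3366] yaw -34.27 tilt 0.21 w 0.0852 F [-0.1  0.2  0.1] T [0.04 0.04 0.04] j [ 0.64  0.19 -0.44  1.73  0.08  1.23 -0.42]
shift cm (tool axes) [-20.76 -39.56  21.79] az deg None
399.31906984880106 [ 0.50308552 -0.11163418  0.45469284]
```

View pics/w1.png

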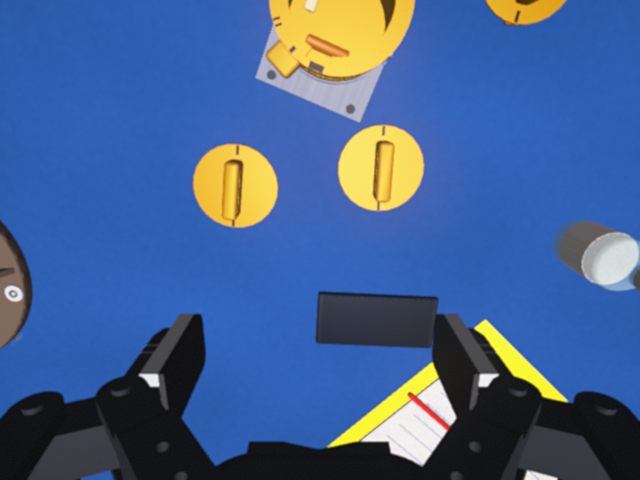

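The wrist view shows the target lid at (381,167), with pointers at (383,130) and (379,206). The other near lid is at (235,186), and the jar is cut off at the top. I'll go on towards the vial and image the jar on the way.

```bash
python3 -m jog '[[[0,-3,0],[0,0,0]],[[0,-3,0],[0,0,0]],[[0,-3,0],[0,0,0]],[[0,-3,0],[0,0,0]],[[0,-2,0],[0,0,0]],[[0,0,0],[0,0,0]],[[0,0,0],[0,0,0]],[[0,0,0],[0,0,0]]]'
python3 go.py 0.5103 0.267 0.12; python3 - <<'E'
from h import *
c=pickle.load(open("w1.pkl","rb"))
d=grab("wrist");pickle.dump(d,open("w2.pkl","wb"))
def lid(c,u,v,r=50):
    im=c["pixels"];m=cv2.inRange(cv2.cvtColor(im,cv2.COLOR_RGB2HSV),(12,120,90),(35,255,255))
    n,l,st,ce=cv2.connectedComponentsWithStats(m);k=l[v,u];print(st[k])
    h=cv2.convexHull(max(cv2.findContours((l==k).astype(np.uint8),0,1)[0],key=cv2.contourArea))
    W=np.array([ray(c,*p[0],.016)[:2]for p in h],np.float32);print("disc",cv2.fitEllipse(W))
lid(c,365,170)
A,B=ray(c,383,130,.016),ray(c,379,206,.016);print((A+B)/2,A-B,np.degrees(np.arctan2(*(A-B)[1::-1])))
p=proj(d,[.523,-.202,.016]);print(p)
cv2.imwrite("pics/w2.png",d["pixels"][:,:,::-1])
E
```

```text
t: 2.92
ee_pos: [0.5344, -0.0706, 0.336]
eef_rot: [0.954, -0.3, -0.0, 0.001]
force: [0.3, -0.3, 0.2]
width: 0.085
t 2.92 p [ 0.5344 -0.0706  0.336 ] yaw -34.86 tilt 0.07 w 0.0850 F [ 0.3 -0.3  0.2] T [-0.02  0.01  0.01] j [ 0.42  0.28 -0.5   1.63  0.14  1.27 -0.72]
shift cm (tool axes) [-21.26 -26.36  21.58] az deg None
[ 338  125   86   85 5626]
disc ((0.5238311886787415, -0.2015531361103058), (0.09224294871091843, 0.09268563240766525), 43.629173278808594)
[ 0.52415459 -0.20230968  0.016     ] [ 4.68308395e-02  6.81022218e-02 -5.55111512e-17] 55.485443385906294
(np.float64(373.548065375131), np.float64(277.8956342620244))
```

View pics/w2.png

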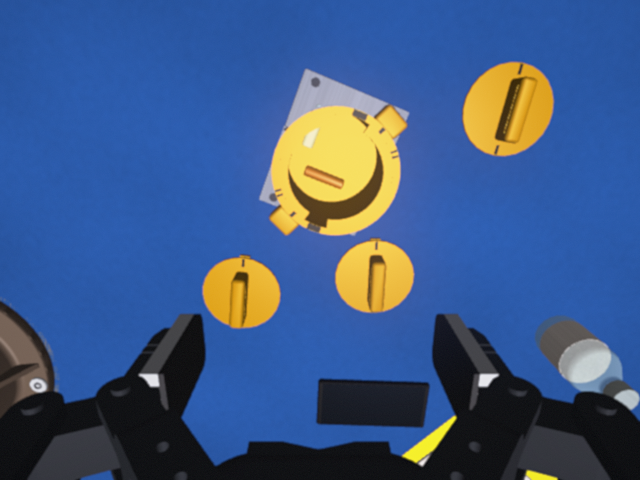

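The jar is now fully in view at (337,170), with slot marks near (361,114) and (314,228).

```bash
python3 - <<'E'
from h import *
d=pickle.load(open("w2.pkl","rb"))
cv2.imwrite("pics/w2c.png",cv2.resize(d["pixels"][95:245,255:415,::-1],None,fx=4,fy=4,interpolation=cv2.INTER_CUBIC))
E
python3 -m jog '[[[-2.6,-3.3,0],[0,0,0]],[[-2.6,-3.3,0],[0,0,0]],[[-2.6,-3.3,0],[0,0,0]],[[-2.6,-3.3,0],[0,0,0]],[[-2.6,-3.3,0],[0,0,0]],[[-2.6,-3.3,0],[0,0,0]],[[-2.6,-3.3,0],[0,0,0]],[[-2.6,-3.3,0],[0,0,0]]]' 6
python3 -m jog '[[[0,0,2.5],[0,0,0]],[[0,0,2.5],[0,0,0]],[[0,0,2.5],[0,0,0]],[[0,0,2.5],[0,0,0]],[[0,0,2.5],[0,0,0]],[[0,0,2.5],[0,0,0]],[[0,0,2.5],[0,0,0]],[[0,0,2.5],[0,0,0]]]'
python3 go.py 0.5103 0.267 0.036
```

```text
t: 3.63
ee_pos: [0.515, 0.2635, 0.3365]
eef_rot: [0.954, -0.3, 0.001, 0.0]
force: [1.9, 0.4, 0.3]
width: 0.0601
t: 4.3
ee_pos: [0.5155, 0.2615, 0.1353]
eef_rot: [0.954, -0.3, 0.0, 0.0]
force: [-0.1, 0.7, 0.4]
width: 0.0601
t 4.30 p [0.5155 0.2615 0.1353] yaw -34.91 tilt 0.06 w 0.0601 F [-0.1  0.7  0.4] T [ 0.04 -0.03 -0.02] j [-0.17  0.55 -0.56  1.79  0.37  0.9  -1.5 ]
shift cm (tool axes) [-0.75 -0.16  9.93] az deg None
```

View pics/w2c.png

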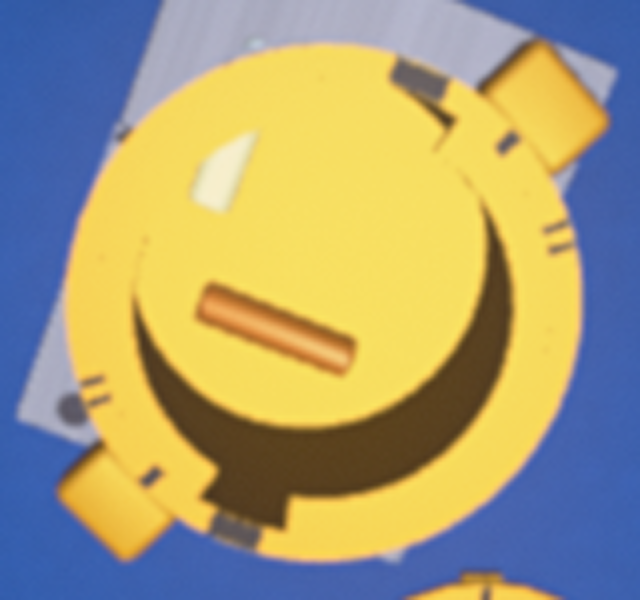

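The crop shows the slot marks at (419,79) and (235,530), half bars at (508,142) and (152,476), and lock bars at (558,237) and (95,390).

```bash
python3 -m jog '[[[-0.7,-0.1,1.5],[0,0,0]],[[0,0,1.5],[0,0,0]],[[0,0,1.5],[0,0,0]],[[0,0,1.5],[0,0,0]],[[0,0,1.5],[0,0,0]],[[0,0,1.5],[0,0,0]],[[0,0,0.9],[0,0,0]],[[0,0,0],[0,0,0]]]'
python3 -m jog '[[[0,0,0],[0,0,0]],[[0,0,0],[0,0,0]],[[0,0,0],[0,0,0]],[[0,0,0],[0,0,0]],[[0,0,0],[0,0,0]],[[0,0,0],[0,0,0]],[[0,0,0],[0,0,0]],[[0,0,0],[0,0,0]]]' 1.5 30
python3 - <<'E'
from h import *
from scipy.optimize import least_squares
c=pickle.load(open("w2.pkl","rb"))
t=lambda x,y:(255+(x+.5)/4-.5,95+(y+.5)/4-.5)
W=np.array([ray(c,*t(*p),.118)[:2] for p in[(419,79),(508,142),(558,237),(235,530),(152,476),(95,390)]])
a=np.radians([0,-25,-50,180,155,130])
f=lambda q:(np.c_[q[0]+.051*np.cos(a+q[2]),q[1]+.051*np.sin(a+q[2])]-W).ravel()
r=least_squares(f,[*W.mean(0),.5]);print(r.x[:2],np.degrees(r.x[2]),np.round(r.fun.reshape(-1,2)*1e3,1).tolist())
E
python3 go.py .5605 -.057 .256
```

```text
t: 4.97
ee_pos: [0.5092, 0.2662, 0.0356]
eef_rot: [0.954, -0.3, -0.001, 0.001]
force: [-0.1, 0.7, -0.2]
width: 0.06
t: 5.63
ee_pos: [0.5103, 0.2685, 0.0384]
eef_rot: [0.954, -0.299, 0.001, -0.0]
force: [0.4, -1.6, 7.2]
width: 0.0271
[ 0.56135895 -0.05686878] 33.59114671403694 [[0.3, 0.0], [0.0, 0.0], [0.1, 0.1], [-0.1, -0.2], [-0.3, 0.1], [0.0, -0.1]]
t 5.63 p [0.5103 0.2685 0.0384] yaw -34.78 tilt 0.10 w 0.0271 F [ 0.4 -1.6  7.2] T [-0.3   0.07  0.  ] j [-0.24  0.68 -0.49  1.87  0.47  0.71 -1.6 ]
shift cm (tool axes) [ 22.72  23.85 -21.77] az deg None
```

```bash
python3 -m jog '[[[0,0,-2.6],[0,0,0]],[[0,0,-2.6],[0,0,0]],[[0,0,-2.6],[0,0,0]],[[0,0,-2.6],[0,0,0]],[[0,0,-2.6],[0,0,0]],[[0,0,-2.6],[0,0,0]],[[0,0,-2.6],[0,0,0]],[[0,0,-2.6],[0,0,0]]]'
python3 -m jog '[[[2.2,2.4,0],[0,0,0]],[[2.8,3,0],[0,0,0]],[[2.8,3,0],[0,0,0]],[[2.8,3,0],[0,0,0]],[[2.8,3,0],[0,0,0]],[[2.8,3,0],[0,0,0]],[[2.8,3,0],[0,0,0]],[[2.8,3,0],[0,0,0]]]'
python3 go.py .561 -.057 .132
```

```text
t: 6.3
ee_pos: [0.5093, 0.2683, 0.247]
eef_rot: [0.954, -0.299, 0.0, -0.0]
force: [0.3, 0.9, -0.6]
width: 0.0271
t: 6.97
ee_pos: [0.555, -0.0501, 0.2459]
eef_rot: [0.954, -0.299, 0.0, 0.0]
force: [0.6, 0.3, -0.7]
width: 0.0269
t 6.97 p [ 0.555  -0.0501  0.2459] yaw -34.76 tilt 0.05 w 0.0269 F [ 0.6  0.3 -0.7] T [ 0.02 -0.07 -0.02] j [ 0.4   0.39 -0.55  1.72  0.23  1.09 -0.83]
shift cm (tool axes) [ 0.87  0.23 11.39] az deg None
```

```bash
python3 -m jog '[[[0.4,0.1,0],[0,0,0]],[[0.4,0.1,1.6],[0,0,0]],[[0,0,2],[0,0,0]],[[0,0,2],[0,0,0]],[[0,0,2],[0,0,0]],[[0,0,2],[0,0,0]],[[0,0,1.7],[0,0,0]],[[0,0,0],[0,0,0]]]'
python3 go.py .561 -.057 .132
python3 -m jog '[[[0,0,0],[0,0,0]],[[0,0,0],[0,0,0]],[[0,0,0],[0,0,0]],[[0,0,0],[0,0,0]],[[0,0,0],[0,0,0]],[[0,0,0],[0,0,0]],[[0,0,0],[0,0,0]],[[0,0,0],[0,0,0]]]' 4.2
python3 -m jog '[[[0,0,-1],[0,0,0]],[[0,0,-2],[0,0,0]],[[0,0,-2],[0,0,0]],[[0,0,-2],[0,0,0]],[[0,0,-2],[0,0,0]],[[0,0,-2],[0,0,0]],[[0,0,-1],[0,0,0]],[[0,0,0],[0,0,0]]]'
python3 go.py .5236 -.202 .12 -34.4
python3 - <<'E'
from h import *
c=grab("wrist");d=grab("top");p=proj(c,[.561,-.057,.118]);print(p)
a=c["pixels"][:,:,::-1];b=cv2.resize(d["pixels"][200:290,320:440,::-1],(640,480))
cv2.imwrite("pics/v.png",np.hstack([cv2.resize(a,(400,300)),cv2.resize(b,(400,300))]))
E
```

```text
t: 7.63
ee_pos: [0.5586, -0.0543, 0.1295]
eef_rot: [0.954, -0.299, -0.002, 0.001]
force: [-0.2, -0.0, -0.9]
width: 0.027
t 7.63 p [ 0.5586 -0.0543  0.1295] yaw -34.76 tilt 0.28 w 0.0270 F [-0.2 -0.  -0.9] T [ 0.04  0.09 -0.03] j [ 0.36  0.53 -0.5   1.84  0.32  0.86 -0.9 ]
shift cm (tool axes) [ 0.35  0.09 -0.25] az deg None
t: 8.3
ee_pos: [0.5607, -0.0544, 0.1325]
eef_rot: [0.954, -0.299, 0.0, 0.0]
force: [0.6, -0.1, -0.3]
width: 0.0424
t: 8.97
ee_pos: [0.5619, -0.0541, 0.2551]
eef_rot: [0.954, -0.299, 0.002, -0.001]
force: [0.3, -0.6, -0.4]
width: 0.0422
t 8.97 p [ 0.5619 -0.0541  0.2551] yaw -34.78 tilt 0.25 w 0.0422 F [ 0.3 -0.6 -0.4] T [-0.04 -0.01  0.01] j [ 0.4   0.39 -0.55  1.69  0.23  1.11 -0.82]
shift cm (tool axes) [ 5.24 14.36 13.5 ] az deg -0.38
(np.float64(319.01168956346135), np.float64(237.2380566698996))
```

View pics/v.png

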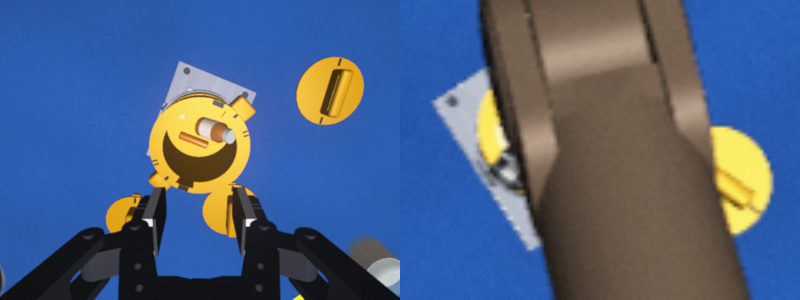

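The vial lies in the jar, at (215,130) in the left half. Now the lid.

```bash
python3 -m jog '[[[0.7,1.8,0],[0,0,0]],[[0.7,1.8,0],[0,0,0]],[[0.7,1.8,0],[0,0,0]],[[0.7,1.8,1],[0,0,0]],[[0.7,1.8,2],[0,0,0]],[[0.7,1.8,2],[0,0,0]],[[0.7,1.8,2],[0,0,0]],[[0.3,1.7,2],[0,0,0]]]' 3.4
python3 -m jog '[[[0,0,1.5],[0,0,0]],[[0,0,1.5],[0,0,0]],[[0,0,0],[0,0,0]],[[0,0,0],[0,0,0]],[[0,0,0],[0,0,0]],[[0,0,0],[0,0,0]],[[0,0,0],[0,0,0]],[[0,0,0],[0,0,0]]]'
python3 go.py .5236 -.202 .046 -34.4
```

```text
t: 9.73
ee_pos: [0.5207, -0.2027, 0.1599]
eef_rot: [0.954, -0.299, -0.001, 0.0]
force: [0.6, -1.1, -1.0]
width: 0.0338
t: 10.4
ee_pos: [0.5222, -0.2014, 0.133]
eef_rot: [0.954, -0.299, 0.001, 0.0]
force: [-0.2, 0.1, 1.3]
width: 0.034
t 10.40 p [ 0.5222 -0.2014  0.133 ] yaw -34.76 tilt 0.07 w 0.0340 F [-0.2  0.1  1.3] T [-0.04  0.01 -0.  ] j [ 0.61  0.51 -0.47  1.85  0.3   0.85 -0.61]
shift cm (tool axes) [ 0.13 -0.03  8.7 ] az deg -0.36
```

```bash
python3 -m jog '[[[0.1,0,1.5],[0,0,-0.4]],[[0,0,1.5],[0,0,0]],[[0,0,1.5],[0,0,0]],[[0,0,1.5],[0,0,0]],[[0,0,1.5],[0,0,0]],[[0,0,1],[0,0,0]],[[0,0,0],[0,0,0]],[[0,0,0],[0,0,0]]]'
python3 go.py .5236 -.202 .046 -34.4
python3 - <<'E'
from h import *
c=grab("wrist");cv2.imwrite("pics/w3.png",c["pixels"][:,:,::-1])
E
```

```text
t: 11.07
ee_pos: [0.5226, -0.202, 0.0474]
eef_rot: [0.955, -0.295, -0.0, 0.0]
force: [1.1, 0.3, 0.5]
width: 0.0339
t 11.07 p [ 0.5226 -0.202   0.0474] yaw -34.36 tilt 0.03 w 0.0339 F [1.1 0.3 0.5] T [ 0.03  0.   -0.01] j [ 0.57  0.63 -0.41  1.91  0.38  0.68 -0.68]
shift cm (tool axes) [ 0.09 -0.05  0.14] az deg 0.04
```

View pics/w3.png

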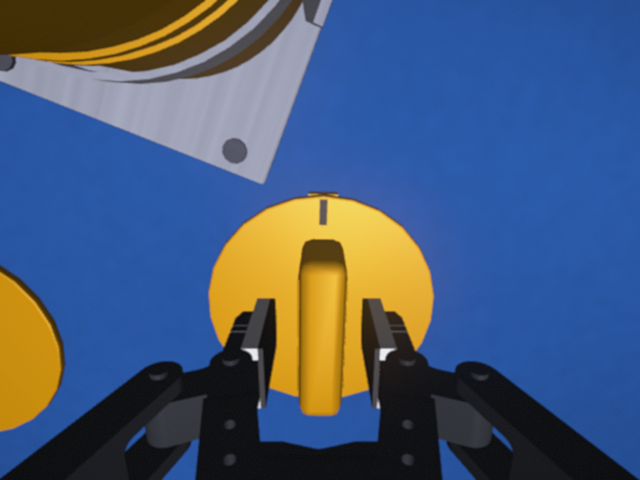

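The bar is centred between the pads, at (322,330). Now I'll close and lift.

```bash
python3 -m jog '[[[0,0,0],[0,0,0]],[[0,0,0],[0,0,0]],[[0,0,0],[0,0,0]],[[0,0,0],[0,0,0]],[[0,0,0],[0,0,0]],[[0,0,0],[0,0,0]],[[0,0,0],[0,0,0]],[[0,0,0],[0,0,0]]]' 1 80
python3 go.py
python3 -m jog '[[[0,0,-1],[0,0,0]],[[0,0,-2],[0,0,0]],[[0,0,-2.5],[0,0,0]],[[0,0,-2.5],[0,0,0]],[[0,0,-2.5],[0,0,0]],[[0,0,-2.5],[0,0,0]],[[0,0,-2],[0,0,0]],[[0,0,0],[0,0,0]]]'
python3 go.py .561 -.057 .2 -56.4
python3 - <<'E'
from h import *
s=grab("scene");t=grab("top");pickle.dump((s,t),open("l.pkl","wb"))
c=grab("wrist");cv2.imwrite("pics/w4.png",c["pixels"][:,:,::-1]);pickle.dump(c,open("w4.pkl","wb"))
E
```

```text
t: 11.78
ee_pos: [0.5234, -0.2023, 0.0485]
eef_rot: [0.955, -0.296, 0.001, 0.0]
force: [-0.7, 1.7, 6.1]
width: 0.0146
t 11.78 p [ 0.5234 -0.2023  0.0485] yaw -34.38 tilt 0.12 w 0.0146 F [-0.7  1.7  6.1] T [ 0.13  0.27 -0.02] j [ 0.57  0.63 -0.41  1.91  0.38  0.68 -0.68]
t: 12.45
ee_pos: [0.5247, -0.2023, 0.2025]
eef_rot: [0.955, -0.295, 0.004, 0.0]
force: [0.7, 0.3, -1.1]
width: 0.014
t 12.45 p [ 0.5247 -0.2023  0.2025] yaw -34.37 tilt 0.42 w 0.0140 F [ 0.7  0.3 -1.1] T [ 0.01 -0.08 -0.02] j [ 0.64  0.43 -0.5   1.77  0.25  0.99 -0.56]
shift cm (tool axes) [ -5.21 -14.04   0.24] az deg 22.03
```

View pics/w4.png

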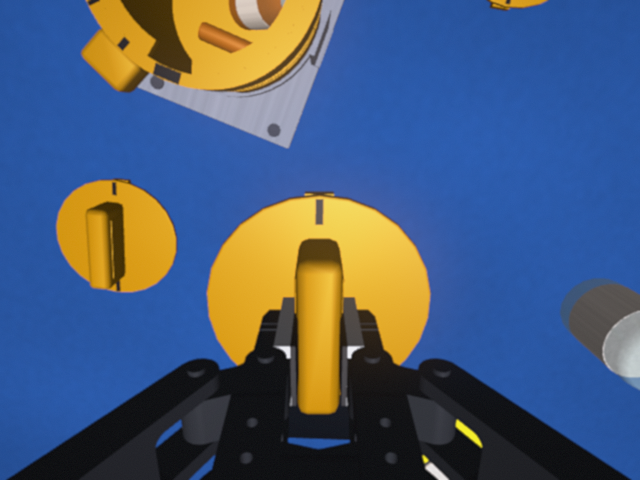

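The lid is held level at about (319,300), with its pointer at (319,210). I'll check its centre in the tool frame from the disc edge.

```bash
python3 - <<'E'
from h import *
from station import bot
from scipy.optimize import least_squares
s=bot.observe();M=R.from_quat(s["eef_rot"]).as_matrix();p=np.array(s["ee_pos"])
c=pickle.load(open("w4.pkl","rb"));m=cv2.inRange(cv2.cvtColor(c["pixels"],cv2.COLOR_RGB2HSV),(12,120,90),(35,255,255))
m[:193]=0;m[:,:195]=0
pts=[]
for x in range(212,428,4):
    if 300<x<338: continue
    col=np.flatnonzero(m[:320,x]); 
    if len(col): pts.append((x,col[0]))
W=np.array([(ray(c,u,v-.5,p[2]-.0485+.016)-p)@M for u,v in pts])
f=lambda q:np.hypot(W[:,0]-q[0],W[:,1]-q[1])-.047
r=least_squares(f,[0,0],loss="soft_l1",f_scale=.001);print("lid centre in tool x,y",r.x,np.abs(r.fun).mean())
A=(ray(c,319,200,p[2]-.0325)-p)@M;B=(ray(c,319.5,223,p[2]-.0325)-p)@M;print(A,B)
E
python3 -m jog '[[[-1,-2.5,0],[0,0,0]],[[-1,-2.5,0],[0,0,0]],[[-1,-2.5,0],[0,0,0]],[[-1,-2.5,0],[0,0,0]],[[-0.6,-2,0],[0,0,0]],[[-0.6,-2,0],[0,0,0]],[[0,0,0],[0,0,0]],[[0,0,0],[0,0,0]]]'
python3 -m jog '[[[0,0,0],[0,0,4]],[[0,0,0],[0,0,5]],[[0,0,0],[0,0,5]],[[0,0,0],[0,0,4]],[[0,0,0],[0,0,4]],[[0,0,0],[0,0,0]],[[0,0,0],[0,0,0]],[[0,0,0],[0,0,0]]]'
python3 go.py .561 -.057 .1545 -56.4
```

```text
lid centre in tool x,y [ 0.00056682 -0.00083781] 0.00014353060599499697
[ 0.00086633 -0.0460487   0.03248694] [ 0.00106819 -0.0367923   0.03248964]
t: 13.27
ee_pos: [0.5582, -0.0558, 0.1962]
eef_rot: [0.956, -0.294, -0.001, 0.0]
force: [0.1, -0.6, -1.4]
width: 0.0147
t: 13.93
ee_pos: [0.5583, -0.0579, 0.1969]
eef_rot: [0.882, -0.472, -0.0, 0.0]
force: [-0.4, 0.1, -0.6]
width: 0.0145
t 13.93 p [ 0.5583 -0.0579  0.1969] yaw -56.30 tilt 0.05 w 0.0145 F [-0.4  0.1 -0.6] T [ 0.06 -0.    0.  ] j [ 0.33  0.43 -0.44  1.78  0.21  0.98 -1.18]
shift cm (tool axes) [ 0.07 -0.28  4.24] az deg 0.1
```

```bash
python3 -m jog '[[[0,-0.2,0.5],[0,0,0]],[[0,0,0.6],[0,0,0]],[[0,0,0.6],[0,0,0]],[[0,0,0.6],[0,0,0]],[[0,0,0.4],[0,0,0]],[[0,0,0],[0,0,0]],[[0,0,0],[0,0,0]],[[0,0,0],[0,0,0]]]'
python3 go.py .561 -.057 .1545 -56.4
python3 - <<'E'
from h import *
s=grab("scene");t=grab("top")
cv2.imwrite("pics/s5.png",np.hstack([cv2.resize(s["pixels"][160:270,230:340,::-1],(400,400),interpolation=2),cv2.resize(t["pixels"][195:285,320:410,::-1],(400,400),interpolation=2)]))
E
```

```text
t: 14.6
ee_pos: [0.5605, -0.056, 0.1705]
eef_rot: [0.881, -0.472, 0.0, -0.0]
force: [0.0, 0.2, -0.5]
width: 0.0144
t 14.60 p [ 0.5605 -0.056   0.1705] yaw -56.37 tilt 0.02 w 0.0144 F [ 0.   0.2 -0.5] T [ 0.   -0.01  0.05] j [ 0.32  0.46 -0.43  1.8   0.23  0.93 -1.2 ]
shift cm (tool axes) [0.11 0.02 1.6 ] az deg 0.03
```

View pics/s5.png

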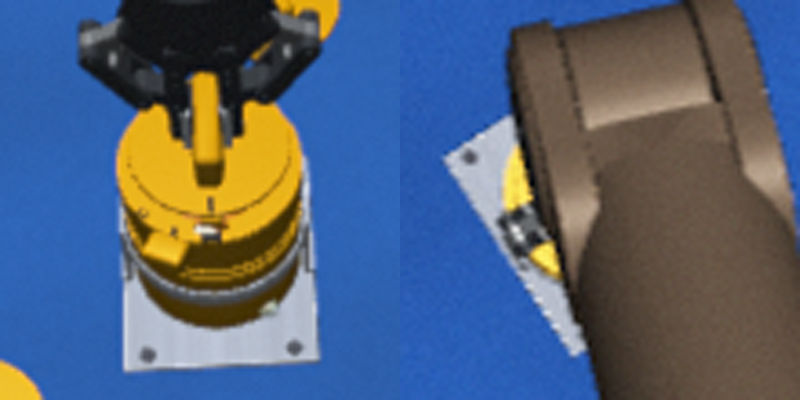

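The lid hovers over the mouth, its pointer in line with the slot mark at (210,205). Lowering.

```bash
python3 -m jog '[[[0.05,0.05,0.2],[0,0,0]],[[0,0,0.2],[0,0,0]],[[0,0,0.2],[0,0,0]],[[0,0,0.2],[0,0,0]],[[0,0,0.1],[0,0,0]],[[0,0,0],[0,0,0]],[[0,0,0],[0,0,0]],[[0,0,0],[0,0,0]]]'
python3 go.py .561 -.057 .1545 -56.4
```

```text
t: 15.37
ee_pos: [0.5603, -0.0567, 0.1613]
eef_rot: [0.881, -0.472, 0.0, 0.0]
force: [-0.1, 0.1, -1.5]
width: 0.0146
t 15.37 p [ 0.5603 -0.0567  0.1613] yaw -56.38 tilt 0.00 w 0.0146 F [-0.1  0.1 -1.5] T [-0.01 -0.03  0.01] j [ 0.31  0.47 -0.43  1.81  0.24  0.91 -1.2 ]
shift cm (tool axes) [ 0.06 -0.05  0.68] az deg 0.02
```

```bash
python3 -m jog '[[[0,0,0.15],[0,0,0]],[[0,0,0.15],[0,0,0]],[[0,0,0.15],[0,0,0]],[[0,0,0.1],[0,0,0]],[[0,0,0.1],[0,0,0]],[[0,0,0],[0,0,0]],[[0,0,0],[0,0,0]],[[0,0,0],[0,0,0]]]'
python3 go.py .561 -.057 .1545 -56.4
```

```text
t: 16.03
ee_pos: [0.5603, -0.0567, 0.1548]
eef_rot: [0.881, -0.472, 0.0, -0.0]
force: [1.2, -0.5, 0.2]
width: 0.0141
t 16.03 p [ 0.5603 -0.0567  0.1548] yaw -56.38 tilt 0.00 w 0.0141 F [ 1.2 -0.5  0.2] T [-0.01  0.01  0.05] j [ 0.31  0.48 -0.42  1.82  0.25  0.89 -1.21]
shift cm (tool axes) [ 0.06 -0.04  0.03] az deg 0.02
```

```bash
python3 -m jog '[[[0,0,0.05],[0,0,0]],[[0,0,0.05],[0,0,0]],[[0,0,0.05],[0,0,0]],[[0,0,0],[0,0,0]],[[0,0,0],[0,0,0]],[[0,0,0],[0,0,0]],[[0,0,0],[0,0,0]],[[0,0,0],[0,0,0]]]'
python3 go.py .561 -.057 .1545 -56.4
```

```text
t: 16.7
ee_pos: [0.5603, -0.0567, 0.1545]
eef_rot: [0.881, -0.472, 0.0, 0.0]
force: [-4.4, -0.6, 13.1]
width: 0.0145
t 16.70 p [ 0.5603 -0.0567  0.1545] yaw -56.38 tilt 0.05 w 0.0145 F [-4.4 -0.6 13.1] T [-0.05  1.02 -0.02] j [ 0.31  0.48 -0.42  1.82  0.25  0.89 -1.21]
shift cm (tool axes) [ 0.06 -0.04  0.  ] az deg 0.02
```

It seated at exactly the predicted height (z 0.1545, 13 N). I'll ease off slightly and turn.

```bash
python3 -m jog '[[[0,0,-0.1],[0,0,0]],[[0,0,0],[0,0,2]],[[0,0,0],[0,0,3]],[[0,0,0],[0,0,3]],[[0,0,0],[0,0,3]],[[0,0,0],[0,0,3]],[[0,0,0],[0,0,0]],[[0,0,0],[0,0,0]]]'
python3 go.py .561 -.057 .1545 -81.4
python3 -m jog '[[[0,0,0],[0,0,2]],[[0,0,0],[0,0,2]],[[0,0,0],[0,0,2]],[[0,0,0],[0,0,2]],[[0,0,0],[0,0,2]],[[0,0,0],[0,0,1]],[[0,0,0],[0,0,0]],[[0,0,0],[0,0,0]]]'
python3 go.py .561 -.057 .1545 -81.4
python3 - <<'E'
from h import *
s=grab("scene");t=grab("wrist");pickle.dump((s,t),open("f.pkl","wb"))
cv2.imwrite("pics/s6.png",np.hstack([cv2.resize(s["pixels"][170:260,245:335,::-1],(400,400),interpolation=2),cv2.resize(t["pixels"][100:480,130:510,::-1],(400,400),interpolation=2)]))
E
```

```text
t: 17.37
ee_pos: [0.5606, -0.0567, 0.1545]
eef_rot: [0.818, -0.576, 0.0, -0.0]
force: [0.8, 0.5, 2.8]
width: 0.0146
t 17.37 p [ 0.5606 -0.0567  0.1545] yaw -70.29 tilt 0.04 w 0.0146 F [0.8 0.5 2.8] T [ 0.01  0.01 -0.09] j [ 0.27  0.47 -0.36  1.82  0.21  0.88 -1.42]
shift cm (tool axes) [ 0.05 -0.03  0.  ] az deg 11.11
t: 18.03
ee_pos: [0.5605, -0.0566, 0.1545]
eef_rot: [0.759, -0.651, 0.0, -0.0]
force: [-0.1, -0.1, 3.8]
width: 0.0143
t 18.03 p [ 0.5605 -0.0566  0.1545] yaw -81.28 tilt 0.03 w 0.0143 F [-0.1 -0.1  3.8] T [ 0.02 -0.02  0.05] j [ 0.24  0.46 -0.31  1.83  0.18  0.88 -1.58]
shift cm (tool axes) [ 0.05 -0.04  0.  ] az deg 0.12
```

View pics/s6.png

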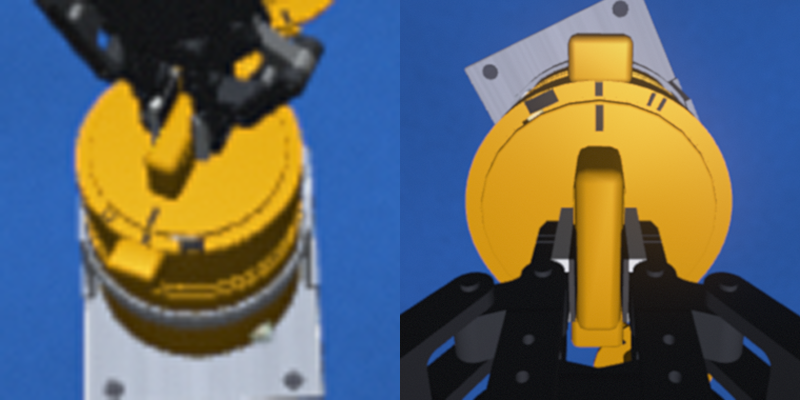

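The pointer at (599,117) lines up with the single half bar at (599,88). I'll let it settle, check once more and hand in.

```bash
python3 -m jog '[[[0,0,0],[0,0,0]],[[0,0,0],[0,0,0]],[[0,0,0],[0,0,0]],[[0,0,0],[0,0,0]],[[0,0,0],[0,0,0]],[[0,0,0],[0,0,0]],[[0,0,0],[0,0,0]],[[0,0,0],[0,0,0]]]'
python3 go.py .561 -.057 .1545 -81.4
python3 - <<'E'
from h import *
from station import bot
a=pickle.load(open("f.pkl","rb"))[1]["pixels"];b=grab("wrist")["pixels"]
print("image change px>40:",int((cv2.absdiff(a,b).max(2)>40).sum()))
for _ in range(1):
    s=bot.observe();print(s["ft_torque"],s["width"])
E
```

```text
t: 18.8
ee_pos: [0.5605, -0.0566, 0.1545]
eef_rot: [0.758, -0.652, 0.0, -0.0]
force: [0.8, 0.3, 5.4]
width: 0.0146
t 18.80 p [ 0.5605 -0.0566  0.1545] yaw -81.34 tilt 0.04 w 0.0146 F [0.8 0.3 5.4] T [ 0.15 -0.04  0.15] j [ 0.24  0.46 -0.31  1.83  0.18  0.88 -1.58]
shift cm (tool axes) [ 0.04 -0.04  0.  ] az deg 0.06
image change px>40: 0
[ 0.10405229 -0.02802399  0.16062609] 0.01437603404285724
```

Latch torque reads 0.15–0.16 N m, as expected at 25 degrees, and the picture has not changed.

```bash
python3 -c "
from station import bot
print(bot.sign_off())"
```

```text
the job is handed in; nothing more can be done
None
```

I dropped the vial into the jar and took the rightmost lid. I seated it with its lugs through the slots, turned it clockwise to the half-closed mark, and handed in at about 19 s still gripping it at an 80 N setting.

- **Vial:** a wrist picture after the drop showed it lying in the jar. It was not visible again once the lid was on.
- **Seating:** the tool was at z 0.1545 m, the height predicted for a seated lid. Its sideways distance from the measured jar centre was about 0.6 mm.
- **Turn:** the tool angle gives about 25 degrees, and the pointer lined up with the single bar in the wrist picture. No click was reached.
- **Holding:** the latch torque read 0.15–0.16 N m, matching what was given for 25 degrees. One earlier reading, just after the turn, was only 0.05 N m. Nothing moved between the last two wrist pictures.
- **Bystanders:** I did not touch them and felt no unexpected contact, but I did not re-measure their positions at the end.

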